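Shut the printer spares case and bolt it

TASK

Close up the open case of printer spares by pushing with your fingertips: push its drawer fully in and press its lid all the way down without letting it slam, in either order, then push the bolt on its top fully across so that it lies over the lid. Only push - do not pick up or force anything, nor lift the lid or pull the drawer further open than they are - and leave everything else on and around the case as it stands.

Things in the scene. Friction and masses are not known exactly. Their poses are not given: they have to be found in the camera images.
- case: Grey metal case standing fixed on the table, 170 (x) by 260 (y) by 80 mm high. Origin: centre of its underside. Its x axis points from its front (the drawer side, towards the robot) to its back, y to its left, z up. On top, a lid covers y from -59 to +129 mm (closed: top at z 86); a fixed deck with its top also at z 86 covers y from -130 to -60 mm. Under the lid is a shallow tray with its floor at z 56. The front face is at x -85.
- drawer (a joint): How far the drawer is out, m: 0 fully in (firm stop), 0.075 fully out; slides along the case's x axis, opening towards -x. Pushing it takes about 2 N plus a little damping; it stays where it is left.
- drawer_pull (a point): Middle of the front face of the drawer's pull, moves with the drawer; with the drawer in it lies at (-110, 0, 43) mm in the case's frame. The pull is a black block 60 wide (y), 14 high (z 36 to 50), standing 20 mm out from the middle of the drawer's flat front. That front is 218 wide and reaches from z 8 to 52.
- lid (a joint): Opening angle of the lid, rad: 0 shut (firm stop), up to 1.4. Hinged along the back edge of the case (axis along the case's y through lid_hinge), the free edge is on the robot's side and rises. A stiff hinge: it stays where it is left and takes about 1 N at lid_spot to press down.
- lid_hinge (a point): Middle of the lid's hinge axis, at (83, 35, 80) mm in the case's frame; the axis runs along the case's y.
- lid_spot (a point): Point on the lid's outer (upper) face, 130 mm from the hinge axis and in the middle of its width; moves with the lid. The lid is a plate 166 mm from hinge to free edge, 188 wide, 6 thick (its lower face passes through the hinge axis), with a small 50 mm wide tab going 10 mm past the free edge.
- bolt (a joint): How far the bolt is pushed across, m: 0 back on the deck, 0.036 fully across over the lid (firm stop). Slides along the case's y axis towards +y, takes about 1.5 N, stays where it is left.
- bolt_knob (a point): Centre of the bolt's upright black knob, 20 (x) by 14 (y) by 26 mm high; with the bolt back it lies at (-30, -96, 104.5) mm in the case's frame. The knob's foot is at z 91, its top at z 117.5. The bolt's steel plate under it is 26 by 56 by 5 mm, and runs between two low guide strips (top z 92) along y at x -47 and x -13.
- tin: Bystander: small round tin, 34 across, 15 high, lying loose in the case's tray. Origin: centre of underside.
- jar: Bystander: small jar, 36 across, 42 high, standing loose on the deck behind the bolt. Origin: centre of underside.
- glue: Bystander: glue can, 30 across, 85 high, standing on the table by the left front corner of the case. Origin: centre of underside.
- figure: Bystander: printed figure, foot 52 across, 100 high, standing on the table to the right of the case. Origin: centre of underside.
- scraper: Bystander: print scraper, 170 long, lying flat. Origin: its middle, underside.
- driver: Bystander: screwdriver, 150 long, lying flat. Origin: its middle, underside.
- caliper: Bystander: caliper, 190 long, lying flat. Origin: its middle, underside.

How it is judged:
By the outcome, as a careful person would: the job done as asked, in the order asked, and still so for the second after the job is handed in, with the robot touching nothing.
It also fails if it takes over 54 s, if anything falls off the work surface, if the arm or the gripper's body presses on something with over 40 N, if the wrist force passes 120 N, or if a joint passes its speed limit or range.

ROBOT

A 6-joint arm with a two-finger parallel gripper is mounted at the origin on the work surface. World frame = base frame: x ahead of the robot, y to its left, z up, the work surface at z = 0. Lengths are in m, angles in degrees, forces in N, time in s.
With the tool pointing down it reaches from about 0.225 to 0.875 m from the base axis. Payload 3.4 kg.
Tool frame: the origin (TCP) lies between the finger pads; the fingertips stand 22 mm ahead of it and the grasp point (between the pads) lies 3 mm ahead of it; z points along the fingers, x is the direction in which the jaws open and shut, and the axes are right-handed (so a half turn about z gives the same grasp; the last joint's range is limited). The gripper opens to 85 mm and grips with 20 to 120 N. Pads are 22 mm wide; open, the fingers measure 114 mm over their backs; the gripper's body (76 mm by 85 mm) begins 54 mm behind the grasp point. The pads swing forward as they close: fully open they stand 13 mm farther back than shut.
Start: joints at [69.786, 15.808, 86.224, -0, 77.962, -6.933], TCP at [0.132, 0.56, 0.253] pointing down, gripper open.
Joint ranges: [-165.64, 165.64], [-43.16, 119.46], [12.63, 154.43], [-67.54, 247.53], [6.08, 155.33], [-154.97, 154.97]. Speed limits (degrees/s): [147.25, 147.25, 180, 180, 180, 180].

INTERFACE

Orientations are given as a 3x3 rotation matrix whose columns are the frame's x, y, z axes.
In Python, from cell import read_state, camera, sign_off gives the robot as it stands.
- The arm moves only by the shell command python3 -m pendant 'ROWS' [FORCE]. ROWS is JSON, a list of rows, each a list of 3 entries, a list of its own where there are three numbers: the shift along the tool's x, y, z in m, then the turn, a rotation vector about the tool's x, y, z in rad, then the finger opening in m, from 0 to 0.0854. In form: [[[tx, ty, tz], [ax, ay, az], fingers], ...]. A call has 1 to 5 rows; each row shifts and turns the pose as measured when the row begins, along the tool's axes as they then stand; what a row does not reach is not made up. A row lasts 1/8 s, in which the tool goes at most 62.5 mm and 10.7 degrees, less where a joint would pass 70% of its speed; a pose out of reach is approached as far as the arm can. A call with a gripper value outside its range is refused whole. The fingers move at their own pace and stop on an object; FORCE is the grip in N (left out, the last holds). Time passes only in rows, so rows that do not move let the fingers close. It gives the time, the measured TCP pose, the force and the opening at its end, in the units of the state.
- read_state(): the state, without advancing time (a new reading comes with each control period).
- camera(name): name is "side" or "top" or "wrist"; returns a dict with "color" (420x560x3 uint8, red, green, blue), "camera_matrix" (3x3 intrinsics, pixels), "origin" and "attitude" of the camera in the world. Camera axes: x right, y up, looking along -z (the intrinsics and any distortion apply to the point x, -y, -z); pixel columns grow to the right and rows downward; lengths in m; the calibration is good to about 2 mm. A picture is of the moment at which its call begins. There is no depth.
- sign_off(): hands the job in, once; it reports no verdict.
The state is a dict: "t": time; "joint_pos": joint angles; "qd": joint speeds; "joint_efforts": joint torques, N m; "tool_pos": TCP position; "orientation": TCP orientation; "contact_force": force on the tool from outside, world axes, zero at the start; "ft_torque": the same for the moment, N m; "gripper_width": opening from 0.0 (shut) to 1.0 (fully open).
Only numpy, scipy, OpenCV 4.12 (cv2) and the standard library are available. Lean on these libraries where they do the work, as an engineer would, in place of code of your own. Each camera call takes 0.05 s, during which the arm holds its last target. There are 200 camera calls.

## Working session

There is one attempt and no reset: what is moved stays moved. The work goes in short steps, Python scripts to look and compute and a shell command to move; the robot and the scene stay as the last step left them, time stands still between calls to the robot, and variables do not carry over. Pictures are saved under pics/ and viewed, on a budget of 10 in all, crops included, one or two more only if the job needs it, and the job is handed in when it is done.

```bash
mkdir -p pics; ls; python3 - <<'E'
from cell import read_state, camera
import cv2,numpy as np
s=read_state()
for k,v in s.items(): print(k,np.round(v,3).tolist())
for n in ("top","side"):
    c=camera(n); cv2.imwrite(f"pics/{n}0.png",c["color"][:,:,::-1])
    print(n,c["camera_matrix"],c["origin"],c["attitude"],[k for k in c])
E
```

```text
pics
t 0.0
joint_pos [69.789, 15.849, 86.298, -0.0, 77.961, -6.934]
qd [-0.037, -0.012, 0.033, -0.016, -0.062, -0.058]
joint_efforts [0.001, -41.678, -24.58, -0.0, 0.011, -0.0]
tool_pos [0.132, 0.559, 0.252]
orientation [[0.23, 0.973, -0.001], [0.973, -0.23, -0.002], [-0.002, -0.0, -1.0]]
contact_force [-0.523, -0.038, -0.141]
ft_torque [-0.013, -0.035, -0.011]
gripper_width 0.999
top [[383.6586948    0.         284.34637099]
 [  0.         383.6586948  205.9709739 ]
 [  0.           0.           1.        ]] [0.28004022 0.04927226 1.10588733] [[ 0.02573461  0.98542116 -0.16817508]
 [-0.9996682   0.02555319 -0.00324315]
 [ 0.00110154  0.16820274  0.98575181]] ['color', 'camera_matrix', 'origin', 'attitude']
side [[498.54157865   0.         282.11159149]
 [  0.         498.54157865 210.68321661]
 [  0.           0.           1.        ]] [ 0.41063305 -1.19356144  1.11452537] [[ 0.99782403  0.05506176 -0.03626859]
 [-0.062868    0.62877778 -0.77503943]
 [-0.01987016  0.7756331   0.6308712 ]] ['color', 'camera_matrix', 'origin', 'attitude']
```

View pics/top0.png

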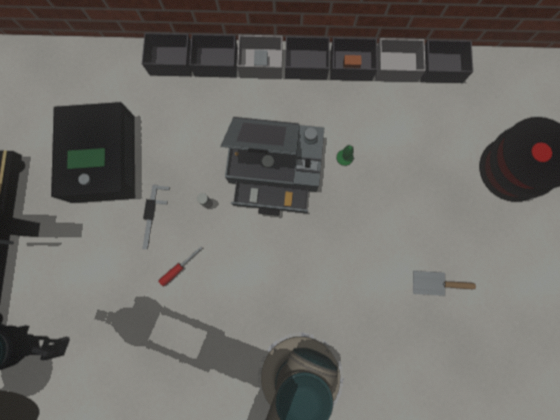

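View pics/side0.png

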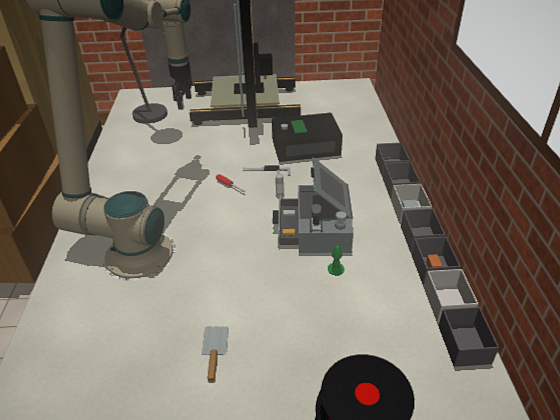

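The case is at about top (270,165) and side (315,215), with the drawer out and the lid steeply open. The figure stands to its right (345,155) and the glue to its front left (205,200). I'll enlarge both.

```bash
python3 - <<'E'
import cv2,numpy as np
a=cv2.imread("pics/top0.png")[105:225,190:360]; b=cv2.imread("pics/side0.png")[150:285,255:365]
a=cv2.resize(a,None,fx=2.5,fy=2.5,interpolation=cv2.INTER_CUBIC)
a=cv2.resize(cv2.imread("pics/top0.png")[110:220,215:330],(460,440),interpolation=cv2.INTER_CUBIC)
b=cv2.resize(cv2.imread("pics/side0.png")[155:265,268:353],(340,440),interpolation=cv2.INTER_CUBIC)
im=np.hstack([a,b]); im=cv2.convertScaleAbs(im,alpha=1.7,beta=10)
cv2.imwrite("pics/crop0.png",im)
E
```

```text
(no output)
```

View pics/crop0.png

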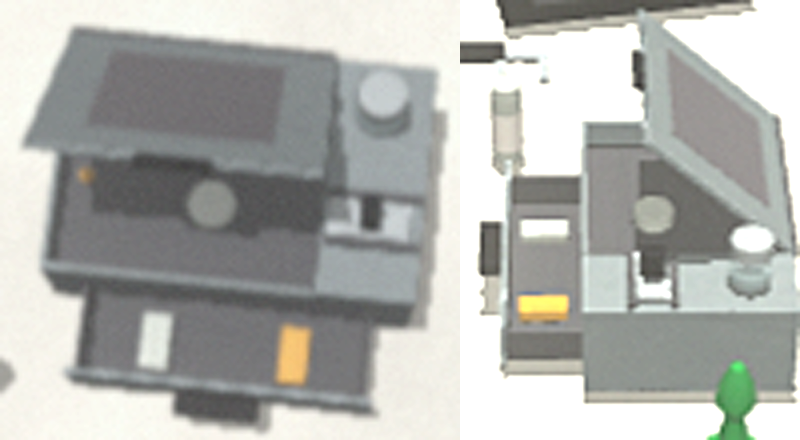

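```bash
cat > h.py <<'E'
import numpy as np
CAM={'top':(383.6586948,284.34637,205.97097,[0.28004022,0.04927226,1.10588733],[[0.02573461,0.98542116,-0.16817508],[-0.9996682,0.02555319,-0.00324315],[0.00110154,0.16820274,0.98575181]]),
'side':(498.54157865,282.11159,210.6832,[0.41063305,-1.19356144,1.11452537],[[0.99782403,0.05506176,-0.03626859],[-0.062868,0.62877778,-0.77503943],[-0.01987016,0.7756331,0.6308712]])}
def proj(n,P):
    f,cx,cy,o,R=CAM[n]; p=(np.asarray(P)-o)@np.array(R)
    return np.array([cx-f*p[0]/p[2],cy+f*p[1]/p[2]])
def ray(n,u,v,z):
    f,cx,cy,o,R=CAM[n]; d=np.array(R)@[(u-cx)/f,-(v-cy)/f,-1]
    return np.array(o)+d*(z-o[2])/d[2]
def W(q,p):
    c,s=np.cos(q[2]),np.sin(q[2]); p=np.asarray(p)/1000
    return np.array([q[0]+c*p[0]-s*p[1],q[1]+s*p[0]+c*p[1],p[2]])
E
cat > fit.py <<'E'
from h import *
from scipy.optimize import least_squares
T=lambda u,v:(215+u/4-.4,110+v/4-.4); S=lambda u,v:(268+(u-460)/4-.4,155+v/4-.4)
def lid(r,y,a,t=0): return [83-r*np.cos(a)+t*np.sin(a),y,80+r*np.sin(a)+t*np.cos(a)]
obs=[('top',T(438,72),lambda q:[85,-130,86]),('top',T(416,303),lambda q:[-85,-130,86]),('top',T(43,268),lambda q:[-85,130,80]),
('side',S(583,310),lambda q:[-85,-130,86]),('side',S(583,257),lambda q:[-85,-60,86]),('side',S(797,311),lambda q:[85,-130,86]),
('top',T(25,148),lambda q:lid(166,129,q[3],3)),('top',T(328,176),lambda q:lid(166,-59,q[3],3)),
('side',S(643,14),lambda q:lid(166,129,q[3],3)),('side',S(650,138),lambda q:lid(166,-59,q[3],3)),
('top',T(175,395),lambda q:[-110-q[4]*1000,30,50]),('top',T(268,404),lambda q:[-110-q[4]*1000,-30,50]),
('side',S(482,222),lambda q:[-110-q[4]*1000,30,50]),('side',S(482,275),lambda q:[-110-q[4]*1000,-30,50]),
('top',T(372,196),lambda q:[-30,-96+q[5]*1000,117.5]),('side',S(652,247),lambda q:[-30,-96+q[5]*1000,117.5])]
res=lambda q:np.ravel([proj(n,W(q,f(q)))-uv for n,uv,f in obs])
r=least_squares(res,[.6,.05,0,.9,.07,0],loss='soft_l1',x_scale=[.1,.1,.1,.3,.05,.01])
q=r.x; print(np.round(q,4),np.degrees(q[2:4])); print(np.round(res(q).reshape(-1,2),1).tolist())
print('pull',W(q,[-110-q[4]*1000,0,43]),'lidspot',W(q,lid(130,35,q[3],6)),'knob',W(q,[-30,-96+q[5]*1000,104.5]))
print('free edge L/R',W(q,lid(166,129,q[3],6)),W(q,lid(166,-59,q[3],6)))
print('jar',ray('top',*T(385,92),.128),'jarS',ray('side',*S(752,238),.128),'glue',ray('top',204,199,.085),'fig',ray('top',345,160,.0))
E
python3 fit.py
```

```text
[ 0.6075  0.0815 -0.0728  0.758   0.0517  0.006 ] [-4.16924456 43.43036279]
[[0.6, -1.3], [1.0, 0.1], [-0.2, 0.2], [0.0, 0.5], [-0.3, -0.7], [1.5, -0.2], [0.1, -0.6], [0.1, -0.4], [-1.4, -1.4], [-0.9, 1.1], [0.6, 1.1], [-1.2, 1.0], [2.0, -0.7], [1.6, -2.5], [-0.1, 2.7], [0.2, 0.0]]
pull [0.44620011 0.09329796 0.043     ] lidspot [0.6027431  0.11697951 0.17372868] knob [ 0.57099832 -0.0060322   0.1045    ]
free edge L/R [0.58350278 0.21263147 0.19847769] [0.56983464 0.02512898 0.19847769]
jar [ 0.64760872 -0.01321392  0.128     ] jarS [ 0.64695199 -0.01416124  0.128     ] glue [0.46770909 0.27056014 0.085     ] fig [ 0.61259941 -0.12453966  0.        ]
```

```bash
python3 -m pendant '[[[0,0,0],[0,0,-0.159],0],[[-0.04,0.028,0],[0,0,0],0],[[-0.044,0.031,0],[0,0,0],0],[[-0.044,0.031,0],[0,0,0],0],[[-0.044,0.031,0],[0,0,0],0]]' 20; python3 -m pendant '[[[-0.044,0.031,0],[0,0,0],0],[[-0.044,0.031,0],[0,0,0],0],[[-0.044,0.031,0],[0,0,0],0],[[-0.044,0.031,0],[0,0,0],0],[[-0.044,0.031,0],[0,0,0],0]]'
cat > st.py <<'E'
from h import *
from cell import read_state
q=[.6075,.0815,-.0728]
s=read_state(); p=np.array(s["tool_pos"]); R=np.array(s["orientation"]); tip=p+R[:,2]*.022
c,sn=np.cos(q[2]),np.sin(q[2]); C=np.array([[c,-sn,0],[sn,c,0],[0,0,1]])
print("t",round(s["t"],2),"tip in case mm",np.round(1000*C.T@(tip-[q[0],q[1],0]),1),"F case",np.round(C.T@np.array(s["contact_force"]),2),"grip",round(s["gripper_width"],3))
print("tool axes in case",np.round(C.T@R,3).tolist())
E
python3 st.py
```

```text
t: 0.72
tool_pos: [0.2423, 0.377, 0.2498]
orientation: [[0.06, 0.998, -0.002], [0.998, -0.06, -0.005], [-0.005, -0.002, -1.0]]
contact_force: [0.8, 0.6, 0.5]
gripper_width: 0.0
t: 1.35
tool_pos: [0.3863, 0.1401, 0.2499]
orientation: [[0.058, 0.998, -0.001], [0.998, -0.058, -0.005], [-0.005, -0.001, -1.0]]
contact_force: [1.2, 0.2, -0.1]
gripper_width: 0.001
t 1.35 tip in case mm [-224.9   42.2  227.9] F case [ 1.22  0.33 -0.11] grip 0.001
tool axes in case [[-0.014, 1.0, -0.001], [1.0, 0.014, -0.005], [-0.005, -0.001, -1.0]]
```

```bash
python3 -m pendant '[[[-0.042,0.026,0],[0,0,-0.014],0],[[0,0,0.05],[0,0,0],0],[[0,0,0.055],[0,0,0],0],[[0,0,0.055],[0,0,0],0],[[0,0,0.03],[0,0,0],0]]'; python3 st.py; python3 - <<'E'
from cell import camera
import cv2
for n in("wrist","side"):
    c=camera(n); cv2.imwrite(f"pics/{n}1.png",c["color"][:,:,::-1])
a=cv2.imread("pics/wrist1.png"); b=cv2.imread("pics/side1.png")[150:270,230:360]
import numpy as np
cv2.imwrite("pics/c1.png",np.hstack([cv2.resize(a,(400,300)),cv2.resize(b,(325,300),interpolation=2)]))
E
```

```text
t: 1.98
tool_pos: [0.4166, 0.0895, 0.0575]
orientation: [[0.054, 0.999, 0.01], [0.999, -0.054, -0.005], [-0.004, 0.01, -1.0]]
contact_force: [-0.2, 0.2, -0.0]
gripper_width: -0.004
t 1.98 tip in case mm [-190.8   -6.    35.5] F case [-0.22  0.17 -0.  ] grip -0.004
tool axes in case [[-0.019, 1.0, 0.01], [1.0, 0.019, -0.004], [-0.004, 0.01, -1.0]]
```

View pics/c1.png

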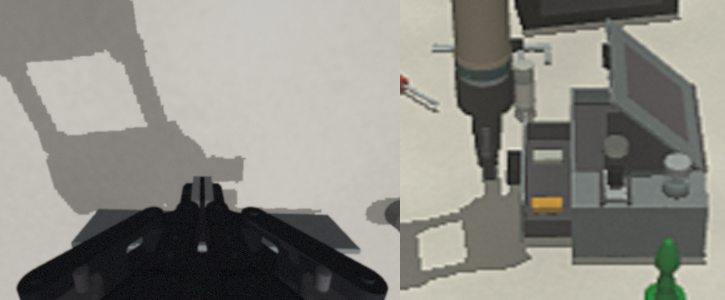

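The fingertips stand about 10 mm in front of the pull (side crop: tip (490,180), pull (515,168)). Next I push the drawer in.

```bash
python3 -m pendant '[[[0.005,0.004,0.005],[0,0,0.019],0],[[0,0.01,0],[0,0,0],0],[[0,0.01,0],[0,0,0],0],[[0,0.01,0],[0,0,0],0],[[0,0.01,0],[0,0,0],0]]'; python3 st.py; python3 -m pendant '[[[0,0.008,0],[0,0,0],0],[[0,0.006,0],[0,0,0],0]]'; python3 st.py
```

```text
t: 2.7
tool_pos: [0.4618, 0.092, 0.055]
orientation: [[0.073, 0.997, 0.006], [0.997, -0.073, -0.005], [-0.004, 0.006, -1.0]]
contact_force: [-2.7, -0.0, -0.7]
gripper_width: -0.0
t 2.7 tip in case mm [-146.    -0.2   33. ] F case [-2.72 -0.23 -0.73] grip -0.0
tool axes in case [[0.0, 1.0, 0.006], [1.0, -0.0, -0.004], [-0.004, 0.006, -1.0]]
t: 2.95
tool_pos: [0.4773, 0.0908, 0.0552]
orientation: [[0.073, 0.997, 0.006], [0.997, -0.073, -0.005], [-0.004, 0.006, -1.0]]
contact_force: [-2.3, 0.4, -2.2]
gripper_width: -0.001
t 2.95 tip in case mm [-130.4   -0.3   33.2] F case [-2.28  0.26 -2.23] grip -0.001
tool axes in case [[0.001, 1.0, 0.006], [1.0, -0.001, -0.004], [-0.004, 0.006, -1.0]]
```

Pushing at 2–3 N. I'll creep to the stop.

```bash
for i in 1 2 3 ; do python3 -m pendant '[[[0,0.003,0],[0,0,0],0]]' >/dev/null; python3 st.py|head -1; done; for i in 1 2 3 4; do python3 -m pendant '[[[0,0.002,0],[0,0,0],0]]' >/dev/null; python3 st.py|head -1; done
```

```text
t 3.08 tip in case mm [-126.8   -0.3   33.3] F case [-2.32  0.37 -0.2 ] grip 0.004
t 3.2 tip in case mm [-123.7   -0.3   33.3] F case [-2.73  0.66 -0.96] grip 0.001
t 3.33 tip in case mm [-120.8   -0.3   33.3] F case [-2.3   0.02 -1.16] grip 0.004
t 3.45 tip in case mm [-120.    -0.3   33.2] F case [-6.49  0.4   4.1 ] grip -0.001
t 3.58 tip in case mm [-120.1   -0.4   33.3] F case [-6.85  0.16  4.49] grip 0.002
t 3.7 tip in case mm [-120.1   -0.4   33.3] F case [-6.24  0.19  2.23] grip -0.002
t 3.83 tip in case mm [-120.2   -0.3   33.4] F case [-6.5   0.48  3.63] grip 0.0
```

Firm stop at 6.5 N, and the position agrees with the case fit. Now I back off, rise, and go over the lid.

```bash
python3 -m pendant '[[[0,0.004,0],[0,0,0],0],[[0,-0.05,0],[0,0,0],0],[[0,-0.02,-0.05],[0,0,0],0],[[0,0,-0.06],[0,0,0],0],[[0,0,-0.06],[0,0,0],0]]'; python3 -m pendant '[[[0,0,-0.05],[0,0,0],0],[[0.012,0.058,0],[0,0,0],0],[[0.012,0.058,0],[0,0,0],0],[[0.012,0.055,0],[0,0,0],0],[[0,0,0],[0,0,0],0]]' ; python3 st.py;  python3 - <<'E'
from cell import camera
import cv2, numpy as np
c=camera("side"); b=c["color"][120:270,230:360,::-1]
c=camera("top"); a=c["color"][95:225,200:340,::-1]
cv2.imwrite("pics/c2.png",np.hstack([cv2.resize(b,(390,450),interpolation=2),cv2.resize(a,(400,450),interpolation=2)]))
E
```

```text
t: 4.45
tool_pos: [0.4188, 0.0956, 0.2273]
orientation: [[0.074, 0.997, -0.018], [0.997, -0.074, -0.004], [-0.006, -0.017, -1.0]]
contact_force: [1.2, 0.3, 1.1]
gripper_width: -0.001
t: 5.08
tool_pos: [0.6066, 0.12, 0.2912]
orientation: [[0.074, 0.997, 0.021], [0.997, -0.073, -0.003], [-0.001, 0.021, -1.0]]
contact_force: [-0.6, -0.7, -0.6]
gripper_width: 0.003
t 5.08 tip in case mm [ -3.2  38.3 269.2] F case [-0.56 -0.73 -0.65] grip 0.003
tool axes in case [[0.001, 1.0, 0.021], [1.0, -0.001, -0.001], [-0.001, 0.021, -1.0]]
```

View pics/c2.png

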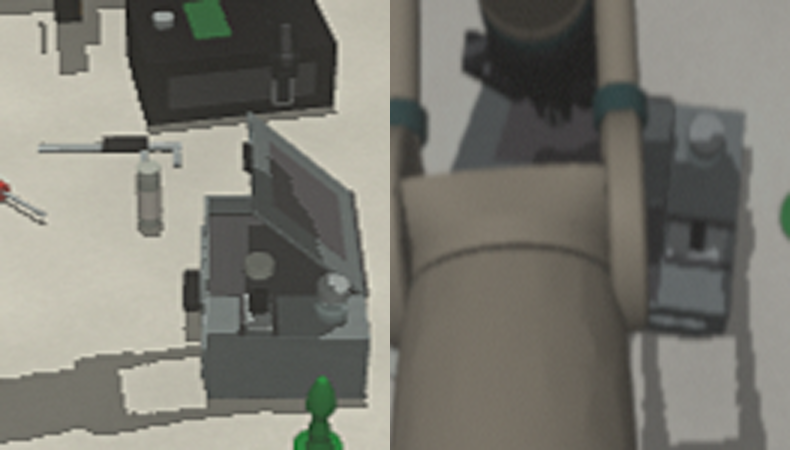

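The drawer is in (side crop: pull at (190,290) close to the front face). Now I descend onto the lid.

```bash
python3 -c "
from h import *
print(proj('side',W([.6075,.0815,-.0728],[-3,38,269])))"; python3 -m pendant '[[[-0.002,0.003,0.04],[0,0,0],0],[[0,0,0.03],[0,0,0],0],[[0,0,0.008],[0,0,0],0]]'>/dev/null; python3 st.py|head -1; for i in 1 2 3 4 5; do python3 -m pendant '[[[0,0,0.006],[0,0,0],0]]' >/dev/null; python3 st.py|head -1; done
```

```text
[323.84713488 152.87059333]
t 5.55 tip in case mm [ -4.8  35.2 194. ] F case [0.18 0.49 0.23] grip -0.001
t 5.67 tip in case mm [ -5.   35.2 189. ] F case [ 0.15 -0.27 -0.35] grip -0.004
t 5.8 tip in case mm [ -4.6  35.2 184. ] F case [-0.62  0.29 -0.07] grip -0.001
t 5.92 tip in case mm [ -4.1  35.3 178.7] F case [-0.52 -1.02  0.72] grip -0.001
t 6.05 tip in case mm [ -3.1  35.4 173.3] F case [0.09 0.04 2.75] grip -0.003
t 6.17 tip in case mm [ -2.5  35.5 167.5] F case [0.16 0.73 1.83] grip 0.001
```

```bash
for i in 1 2 3; do python3 -m pendant '[[[0,-0.0015,0.004],[0,0,0],0],[[0,-0.0015,0.004],[0,0,0],0],[[0,-0.0015,0.004],[0,0,0],0],[[0,-0.0015,0.004],[0,0,0],0],[[0,-0.0015,0.004],[0,0,0],0]]' >/dev/null; python3 st.py|head -1; done
```

```text
t 6.8 tip in case mm [ -9.7  35.5 145.9] F case [ 0.18 -0.15  0.7 ] grip -0.0
t 7.42 tip in case mm [-17.6  35.5 124. ] F case [-0.94  0.07  1.38] grip -0.002
t 8.05 tip in case mm [-24.   35.6 102.5] F case [1.06 0.26 0.44] grip -0.002
```

```bash
python3 -m pendant '[[[0,-0.001,0.002],[0,0,0],0],[[0,-0.001,0.002],[0,0,0],0],[[0,-0.001,0.002],[0,0,0],0],[[0,-0.001,0.002],[0,0,0],0]]' >/dev/null; python3 st.py|head -1; for i in 1 2 3 4 5 6 ; do python3 -m pendant '[[[0,0,0.002],[0,0,0],0]]' >/dev/null; python3 st.py|head -1; done
```

```text
t 8.55 tip in case mm [-27.1  35.6  94. ] F case [0.47 0.48 0.41] grip 0.003
t 8.68 tip in case mm [-27.4  35.6  91.8] F case [0.15 0.51 1.08] grip 0.002
t 8.8 tip in case mm [-27.6  35.6  89.6] F case [ 1.42 -0.77  1.75] grip 0.002
t 8.93 tip in case mm [-27.8  35.6  87.4] F case [0.4  1.17 0.94] grip -0.005
t 9.05 tip in case mm [-27.7  35.6  86. ] F case [-2.31 -0.55 14.74] grip 0.001
t 9.18 tip in case mm [-27.7  35.6  85.9] F case [-4.76 -1.27 18.46] grip 0.003
t 9.3 tip in case mm [-27.7  35.6  86. ] F case [-3.18 -1.1  13.23] grip 0.0
```

The lid is shut: firm stop with the tip at z 86. Now up and over to the right side of the knob.

```bash
python3 -m pendant '[[[0,0,-0.03],[0,0,0],0],[[-0.02,0,-0.045],[0,0,0],0],[[-0.058,-0.001,0],[0,0,0],0],[[-0.058,-0.001,0],[0,0,0],0],[[-0.036,0,0],[0,0,0],0]]' >/dev/null;  python3 -m pendant '[[[0,0,0],[0,0,0],0]]' >/dev/null; python3 st.py;  python3 - <<'E'
from cell import camera
import cv2, numpy as np
c=camera("side"); b=c["color"][150:270,250:380,::-1]
cv2.imwrite("pics/c3.png",cv2.resize(b,(650,600),interpolation=2))
E
```

```text
t 10.05 tip in case mm [ -33.1 -140.6  162.3] F case [-1.18  0.2  -0.36] grip 0.001
tool axes in case [[-0.003, 0.999, 0.033], [1.0, 0.003, -0.001], [-0.001, 0.033, -0.999]]
```

View pics/c3.png

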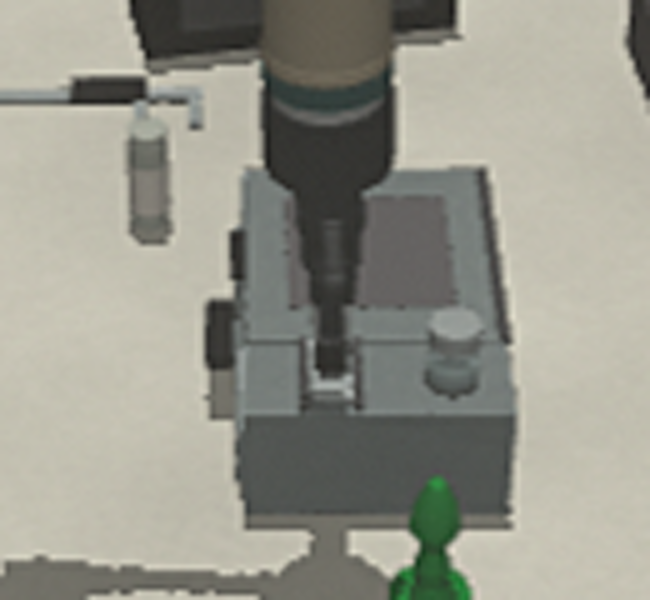

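The lid lies flat and the finger lines up with the knob (~(330,365)). The jar and figure have not moved. Next I descend behind the knob and push.

```bash
python3 -m pendant '[[[0.006,0.002,0.03],[0.033,0,0],0],[[0,0,0.025],[0,0,0],0],[[0,0,0.006],[0,0,0],0],[[0,0,0],[0,0,0],0]]' >/dev/null; python3 st.py; for i in 1 2 3 4 5; do python3 -m pendant '[[[0.004,0,0],[0,0,0],0]]' >/dev/null; python3 st.py|head -1; done
```

```text
t 10.6 tip in case mm [ -30.9 -128.8  100.2] F case [-0.03 -0.29  0.22] grip 0.0
tool axes in case [[-0.007, 1.0, -0.0], [1.0, 0.007, 0.002], [0.002, -0.0, -1.0]]
t 10.72 tip in case mm [ -30.5 -124.4  101. ] F case [-0.49 -0.02 -0.16] grip 0.006
t 10.85 tip in case mm [ -30.  -120.   101.9] F case [-0.2   1.23  0.35] grip 0.0
t 10.97 tip in case mm [ -29.7 -115.6  102.6] F case [-0.01  0.72  0.26] grip -0.002
t 11.1 tip in case mm [ -29.5 -111.3  103. ] F case [-0.41 -0.28 -0.19] grip 0.001
t 11.22 tip in case mm [ -29.5 -107.2  103.2] F case [-0.51 -1.24 -0.73] grip 0.002
```

```bash
python3 -m pendant '[[[0.004,0,0.001],[0,0,0],0],[[0.004,0,0.001],[0,0,0],0],[[0.004,0,0.001],[0,0,0],0],[[0.004,0,0.001],[0,0,0],0]]' >/dev/null; python3 st.py|head -1; for i in 1 2 3 4 5 6 7 8; do python3 -m pendant '[[[0.0025,0,0],[0,0,0],0]]' >/dev/null; python3 st.py|head -1; done
```

```text
t 11.72 tip in case mm [-29.1 -91.2  99.5] F case [ 0.29 -1.46  0.26] grip -0.0
t 11.85 tip in case mm [-29.1 -88.4  99.4] F case [-0.02 -0.18  1.27] grip -0.005
t 11.97 tip in case mm [-29.1 -85.8  99.3] F case [ 0.56 -1.03  0.57] grip -0.001
t 12.1 tip in case mm [-29.1 -83.1  99.3] F case [ 0.34 -1.46  0.86] grip 0.003
t 12.22 tip in case mm [-29.1 -80.5  99.3] F case [ 0.27 -2.07  1.31] grip 0.002
t 12.35 tip in case mm [-29.1 -77.8  99.3] F case [-0.4  -1.23  1.88] grip 0.0
t 12.47 tip in case mm [-29.  -75.9  99.4] F case [-0.34 -6.59  0.7 ] grip 0.005
t 12.6 tip in case mm [-29.  -75.8  99.5] F case [ -0.83 -11.02   0.9 ] grip -0.001
t 12.72 tip in case mm [-29.  -76.   99.5] F case [ 0.92 -9.83  0.86] grip 0.003
```

Firm stop at the expected place. I back off, rise, move clear and check.

```bash
python3 -m pendant '[[[-0.03,0,0],[0,0,0],0],[[0,0,-0.055],[0,0,0],0],[[0,-0.02,-0.055],[0,0,0],0],[[0,-0.055,-0.02],[0,0,0],0],[[0,-0.055,0],[0,0,0],0]]' >/dev/null; python3 -m pendant '[[[-0.03,-0.05,0],[0,0,0],0],[[-0.055,-0.02,0],[0,0,0],0],[[-0.06,0,0],[0,0,0],0],[[-0.06,0,0],[0,0,0],0],[[0,0,0],[0,0,0],0]]' >/dev/null; python3 st.py;  python3 - <<'E'
from cell import camera
import cv2, numpy as np
c=camera("side")["color"][:,:,::-1]; cv2.imwrite("pics/side4.png",c); b=c[150:290,250:380]
d=camera("top")["color"][:,:,::-1]; cv2.imwrite("pics/top4.png",d); a=d[110:225,190:330+30]
cv2.imwrite("pics/c4.png",np.hstack([cv2.resize(b,(325,350),interpolation=2),cv2.resize(a,(475,350),interpolation=2)]))
E
```

```text
t 13.97 tip in case mm [-232.3 -311.   233.4] F case [0.11 0.51 0.92] grip 0.001
tool axes in case [[-0.014, 1.0, 0.01], [1.0, 0.014, -0.003], [-0.003, 0.01, -1.0]]
```

View pics/c4.png

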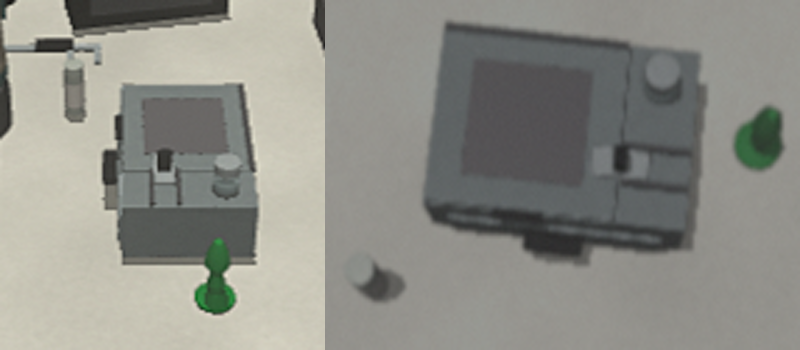

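```bash
python3 - <<'E'
from h import *
q=[.6075,.0815,-.0728]
for p in ([-110,30,50],[-110,-30,50],[-30,-60,117.5]):
    t=proj('top',W(q,p)); s=proj('side',W(q,p)); print(p,((t-[190,110])*[475/170,350/115]).round(),((s-[250,150])*2.5).round())
from cell import sign_off
print(sign_off())
E
```

```text
[-110, 30, 50] [198. 248.] [101. 148.]
[-110, -30, 50] [258. 254.] [101. 177.]
[-30, -60, 117.5] [297. 153.] [164. 151.]
the job is handed in; nothing more can be done
None
```

I closed the case as asked and handed the job in at about 14 s of the 54 s allowed. I pushed the drawer in first, pressed the lid down slowly under control, then pushed the bolt across with closed fingertips.

- **Drawer:** it reached a firm stop at about 6.5 N, with the fingertip where the fitted case pose predicted.
- **Lid:** it reached a firm stop with the fingertip at z 86 mm. It was pressed slowly at 1–2 N, with a peak of about 18 N once it was shut.
- **Bolt:** it reached a firm stop at about 11 N.
- **Final pictures:** the lid lies flat, the bolt's plate lies over it, and the drawer pull is close to the case. The pull and knob were within about 10 enlarged-crop pixels of the positions predicted for closed. The check was by eye in places, and the prediction was printed in the same script that handed in.
- **Other items:** the jar, glue and figure look unmoved. The tin is now hidden under the lid, so I couldn't check it. I did not check the scraper or screwdriver after the moves. Nothing in the final checks disagreed.

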